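Set out the testing mat for the next sample

ROBOT

A 6-joint arm with a two-finger parallel gripper is mounted at the origin on a cart in front of the work surface, level with it; the furniture and walls round the work are solid. World frame = base frame: x ahead of the robot, y to its left, z up, the work surface at z = 0. Lengths are in m, angles in rad, forces in N, time in s.
With the tool pointing down it reaches from about 0.375 to 0.825 m from the base axis. Payload 5.5 kg.
Tool frame: the origin (TCP) lies midway between the tips of the shut fingers; the grasp point (between the pads) lies 19 mm behind it; z points along the fingers, y is the line along which they close (so a half turn about z gives the same grasp; the last joint's range is limited). The gripper opens to 85 mm and grips with 20 to 120 N. Pads are 22 mm wide; open, the fingers measure 114 mm over their backs; the gripper's body (76 mm by 85 mm) begins 54 mm behind the grasp point. The pads swing forward as they close: fully open they stand 13 mm farther back than shut.
Start: joints at [-1.218, 0.314, -0.047, 1.21, 0, 1.571], TCP at [0.207, -0.563, 0.231] pointing down, gripper open.
Joint ranges: [-2.67, 2.67], [-0.69, 1.73], [-1.03, 1.25], [-2.08, 2.16], [-1.42, 1.45], [-3.14, 3.14]. Speed limits (rad/s): [2.39, 2.39, 3.01, 3.14, 3.14, 3.14].

INTERFACE

Orientations are given as a unit quaternion [w, x, y, z].
In Python, from cell import ctrl gives the robot as it stands. The module is installed in compiled form; this text tells all that it offers.
- The arm moves only by the tool apply_moves, never from a script. Its argument "increments" is a list of rows, each an object of numbers: "wx", "wy", "wz": the turn, a rotation vector about the world's x, y, z in degrees; "dx", "dy", "dz": the shift along the world's x, y, z in mm; "grip": the closure in counts, from 0 (fully open) to 255 (shut). In form: [{"wx": .., "wy": .., "wz": .., "dx": .., "dy": .., "dz": .., "grip": ..}, ...]. A call has 1 to 5 rows; each row is the pose to reach, as a shift and turn from the pose commanded when the call began; what a row does not reach only later rows make up. A row lasts 1/10 s, in which the tool goes at most 50 mm and 8.59 degrees, less where a joint would pass 70% of its speed; a pose out of reach is approached as far as the arm can. A call with a gripper value outside its range is refused whole. The fingers move at their own pace and stop on an object; the grip force is fixed at half the most. Time passes only in rows, so rows that repeat a pose let the fingers close. It gives the time, the measured TCP pose, the force, the opening and the grip force at its end, in the units of the state.
- ctrl.get_state(): the state, without advancing time (a new reading comes with each control period).
- ctrl.capture(name): name is "scene" or "top" or "wrist"; returns the picture (480x640x3 uint8, blue, green, red); there is no depth.
- ctrl.camera_model(name): a dict with "fx", "fy", "cx", "cy" (pixels), "T" (4x4, takes a point from camera to world coordinates); the wrist camera has in their place "mount" (4x4, takes a point from camera to tool coordinates, whose origin is the TCP and whose axes are the flange's). Camera axes: x right, y up, looking along -z (the intrinsics and any distortion apply to the point x, -y, -z); pixel columns grow to the right and rows downward; lengths in m; the calibration is good to about 2 mm. A picture is of the moment at which its call begins: read the wrist's pose just before it. camera_model takes no time and is no camera call.
- ctrl.hand_in(): hands the job in; it is judged then, once.
The state is a dict: "clock": time; "joint_positions": joint angles; "dq": joint speeds; "tau": joint torques, N m; "eef_pos": TCP position; "tool_rot": TCP orientation; "contact_force": force on the tool from outside, world axes, zero at the start; "torque": the same for the moment, N m; "grip_width": finger opening in m; "gripper_force": force on a finger pad.
Only numpy, scipy, OpenCV 4.12 (cv2) and the standard library are available. Lean on these libraries where they do the work, as an engineer would, in place of code of your own. Each camera call takes 0.05 s, during which the arm holds its last target. There are 200 camera calls.

TASK

Set out the grey testing mat for the next sample: put the test cartridge flat and midway between the timer and the carton that lie on it, stand the single sample tube (not those in the rack) midway between the cartridge and the timer, and stand the dropper bottle straight behind the cartridge (the side away from the robot) on the mat's white line. Lay the small flat box squarely on top of the carton, centred and lengthwise along it. Leave the timer, the carton and everything else on the bench where they are, and knock nothing over.

Things in the scene. Friction and masses are not known exactly. Their poses are not given: they have to be found in the camera images.
- mat: Grey work mat fixed to the bench, 160 x 390 mm, 2 mm thick, with one thin white line along its length. Origin on its underside in the row of timer and carton, midway between them. Its x axis points to the mat's far side (away from the robot), y along its length to the left, z up. The mat reaches from x = -55 to +105 mm, and 195 mm to either side; the white line (350 mm long) runs along y at x = +75 mm.
- timer_mid (a point): Bench timer with a display and three buttons, lying flat on one end of the mat (left or right end, varies), 62 (x) x 67 (y) mm, 17 mm high; the point is its centre, 9 mm above its underside; axes near parallel to the mat's. Its centre is 135 mm from the mat's origin, along the mat's y. Must stay.
- carton_mid (a point): Closed printed carton lying on the other end of the mat, 65 (x) x 101 (y) x 50 (z) mm; the point is its centre, 25 mm above its underside; axes near parallel to the mat's. Its centre is 135 mm from the mat's origin. Must stay; the flat box goes on it.
- cartridge_mid (a point): White flat test cartridge, a rounded plate 62 (x) x 47 (y) x 12 mm with a round 27 mm wide cap on top of one half (centred at x = +9 mm, total height 21 mm); the point is half-way up the total height, 10.5 mm above its underside. Grasp across its 47 mm (y). Either way round will do.
- tube_mid (a point): Small sample tube with screw cap, standing upright, 66 mm high, body 15.6 mm in diameter, cap (top 14 mm) 20 mm; the point is on its axis, 33 mm above its foot; the middle of the cap is 26 mm above this point. z up its axis. Grasp it round the cap: gripped lower, the wider cap jams between the fingers.
- dropper_mid (a point): Dropper bottle standing upright, 84 mm high, body 27 mm in diameter up to 58 mm, then a narrower nozzle (17.6 mm); the point is on its axis, 42 mm above its foot. z up its axis. It starts in a row with the three other things to be moved, between mat and robot, about 100 mm apart in any order; the row runs about 0.35 rad clockwise of world y, so fingers closing across it have most room.
- flat_box_mid (a point): Small flat closed box lying on the bench, 60 (x) x 96 (y) x 28 (z) mm; the point is its centre, 14 mm above its underside. Grasp across its 60 mm (x). Lies at the end with its y along the carton's y, either way round.
- rack: Bystander: blue tube rack with some tubes, 70 x 129 mm, 70 mm high; origin at the centre of its underside. Must stay.
- marker: Bystander: marker pen lying on the bench, 135 mm long (y), 17 mm thick; origin at its underside. Must stay.
Mind the look-alikes: they are no part of the job. Leave any turquoise or yellow look-alike of the part that bears dropper_mid alone.

How it is judged:
By the outcome, as a careful person would: the job done as asked, in the order asked, and still so for the second after the job is handed in, with the robot touching nothing.
It also fails if it takes over 106 s, if anything falls off the work surface, if the arm or the gripper's body presses on something with over 40 N, if the wrist force passes 120 N, or if a joint passes its speed limit or range.

## Working session

There is one attempt and no reset: what is moved stays moved. The work goes in short steps, Python scripts to look and compute and a tool call to move; the robot and the scene stay as the last step left them, time stands still between calls to the robot, and variables do not carry over. Pictures are saved under pics/ and viewed, at most 14 in all, crops included, and the job is handed in when it is done.

Besides the shell and the picture viewer there is one more tool, called after "Request:" as name(argument=value, ...) on one line, values as JSON. apply_moves: Moves the arm, as the interface text tells. Its arguments: {"type":"object","properties":{"increments":{"type":"array"}},"required":["increments"]}

```bash
mkdir -p pics
python3 - <<'E'
from cell import ctrl
import cv2,numpy as np
np.set_printoptions(precision=4,suppress=True)
for n in("scene","top"):
    cv2.imwrite(f"pics/{n}0.png",ctrl.capture(n)); print(n,ctrl.camera_model(n))
print(ctrl.camera_model("wrist")); print(ctrl.get_state())
E
```

```text
scene {'fx': 498.99546103933267, 'fy': 498.99546103933267, 'cx': 319.1598449326845, 'cy': 233.82859476385505, 'T': array([[ 0.8904,  0.3228, -0.3209,  0.2193],
       [-0.4549,  0.6078, -0.6509, -0.8711],
       [-0.0151,  0.7255,  0.688 ,  0.6821],
       [ 0.    ,  0.    ,  0.    ,  1.    ]])}
top {'fx': 526.918842281325, 'fy': 526.918842281325, 'cx': 319.6787670081179, 'cy': 239.2323456889257, 'T': array([[-0.0258,  0.9951, -0.0957,  0.416 ],
       [-0.9996, -0.0247,  0.0134, -0.2738],
       [ 0.0109,  0.096 ,  0.9953,  0.9785],
       [ 0.    ,  0.    ,  0.    ,  1.    ]])}
{'fx': 347.03194977927643, 'fy': 347.03194977927643, 'cx': 321.89858122386835, 'cy': 237.53086746664758, 'mount': array([[ 0.0001,  0.945 ,  0.327 ,  0.085 ],
       [ 1.    ,  0.0001, -0.0004,  0.0016],
       [-0.0004,  0.327 , -0.945 , -0.1429],
       [ 0.    ,  0.    ,  0.    ,  1.    ]])}
{'clock': 0.1, 'joint_positions': array([-1.218 ,  0.3141, -0.048 ,  1.2102, -0.    ,  1.5708]), 'dq': array([ 0.0006, -0.0015,  0.0042, -0.0002,  0.001 ,  0.0004]), 'tau': array([ -0.0006, -54.0765,  34.0542,   0.0112,   0.    ,  -0.    ]), 'eef_pos': array([ 0.2071, -0.5626,  0.2305]), 'tool_rot': array([-0.0007,  0.9845,  0.1755, -0.0001]), 'contact_force': array([ 0.2317, -0.3951, -0.2549]), 'torque': array([-0.0283, -0.0276, -0.0167]), 'gripper_force': 0.0, 'grip_width': 0.08555265863902692}
```

View pics/top0.png

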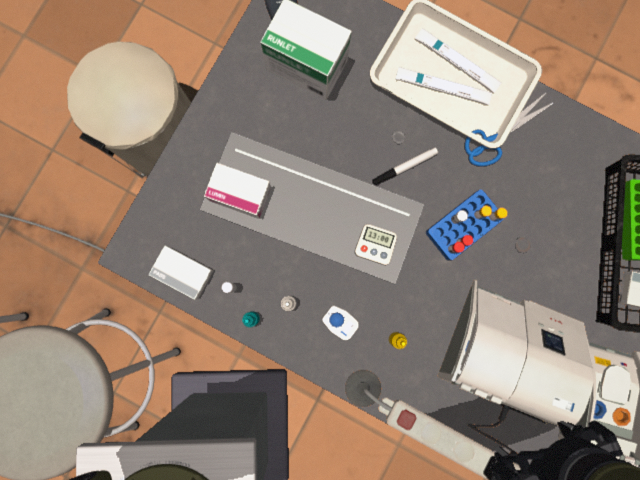

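View pics/scene0.png

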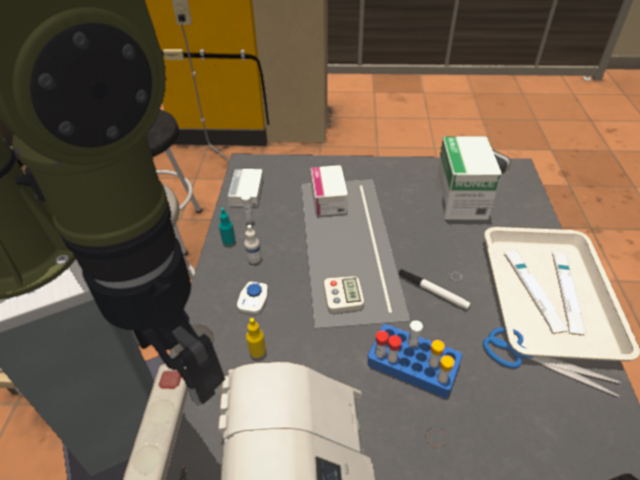

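The top view shows the mat with corners near (232,133), (423,204), (396,283) and (201,210). The carton is at (237,190) and the timer at (377,244). Moveable things: flat box (180,272), tube (228,287), white dropper (289,303), cartridge (340,322). The teal and yellow bottles are look-alikes. The scene view agrees.

```bash
cat > h.py <<'E'
import numpy as np,cv2
from cell import ctrl
from scipy.spatial.transform import Rotation as R
np.set_printoptions(precision=4,suppress=True)
def cam(n,st=None):
    m=ctrl.camera_model(n)
    if n=="wrist":
        st=st or ctrl.get_state(); T=np.eye(4); q=st["tool_rot"]
        T[:3,:3]=R.from_quat(q[[1,2,3,0]]).as_matrix(); T[:3,3]=st["eef_pos"]; m["T"]=T@m["mount"]
    return m
def ray(m,u,v,z):
    d=m["T"][:3,:3]@[(u-m["cx"])/m["fx"],-(v-m["cy"])/m["fy"],-1.]; o=m["T"][:3,3]
    return (o+d*(z-o[2])/d[2])
def proj(m,P):
    P=np.atleast_2d(P); c=(P-m["T"][:3,3])@m["T"][:3,:3]
    return np.c_[m["cx"]+m["fx"]*c[:,0]/-c[:,2], m["cy"]-m["fy"]*c[:,1]/-c[:,2]]
def box(im,m,p,yaw,lx,ly,z0,z1,col=(0,0,255),s=1,off=(0,0)):
    c,sn=np.cos(yaw),np.sin(yaw); 
    for z in(z0,z1):
        P=[[p[0]+c*a*lx/2-sn*b*ly/2,p[1]+sn*a*lx/2+c*b*ly/2,z] for a,b in((1,1),(1,-1),(-1,-1),(-1,1))]
        cv2.polylines(im,[np.int32((proj(m,P)-off)*s)],True,col,1)
def circ(im,m,p,r,z,col=(0,0,255),s=1,off=(0,0)):
    t=np.linspace(0,6.28,30); P=np.c_[p[0]+r*np.cos(t),p[1]+r*np.sin(t),0*t+z]
    cv2.polylines(im,[np.int32((proj(m,P)-off)*s)],True,col,1)
E
python3 - <<'E'
from h import *
m=cam("top")
for n,u,v,z in[("m1",232,133,.002),("m2",423,204,.002),("m3",396,283,.002),("m4",201,210,.002),("l1",236,151,.002),("l2",409,215,.002),("timer",377,244,.017),("tube",228,287,.066),("drop",289,302,.084),("cart",340,322,.021)]: print(n,ray(m,u,v,z))
im=cv2.imread("pics/top0.png")
cv2.imwrite("pics/c1.png",cv2.resize(im[230:350,140:370],None,fx=3.4,fy=3.4,interpolation=cv2.INTER_CUBIC))
cv2.imwrite("pics/c2.png",cv2.resize(im[125:295,190:430],None,fx=3.3,fy=3.3,interpolation=cv2.INTER_CUBIC))
E
```

```text
m1 [ 0.7162 -0.126   0.002 ]
m2 [ 0.5716 -0.4827  0.002 ]
m3 [ 0.4251 -0.426   0.002 ]
m4 [ 0.5702 -0.0668  0.002 ]
l1 [ 0.6812 -0.1332  0.002 ]
l2 [ 0.5514 -0.4554  0.002 ]
timer [ 0.4971 -0.3916  0.017 ]
tube [ 0.4251 -0.1261  0.066 ]
drop [ 0.3971 -0.2314  0.084 ]
cart [ 0.3576 -0.3194  0.021 ]
```

View pics/c1.png

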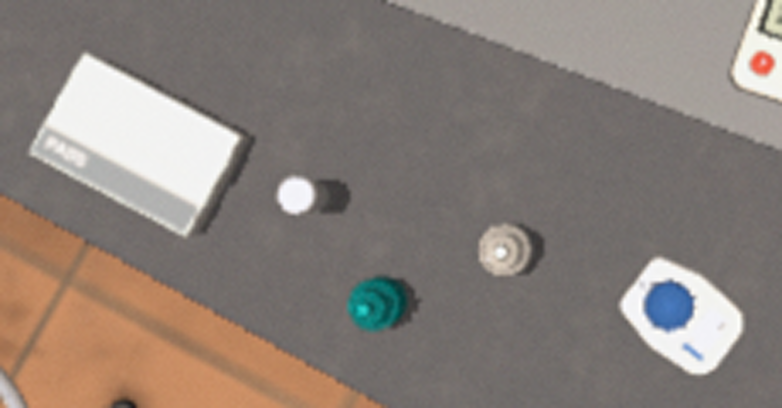

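View pics/c2.png

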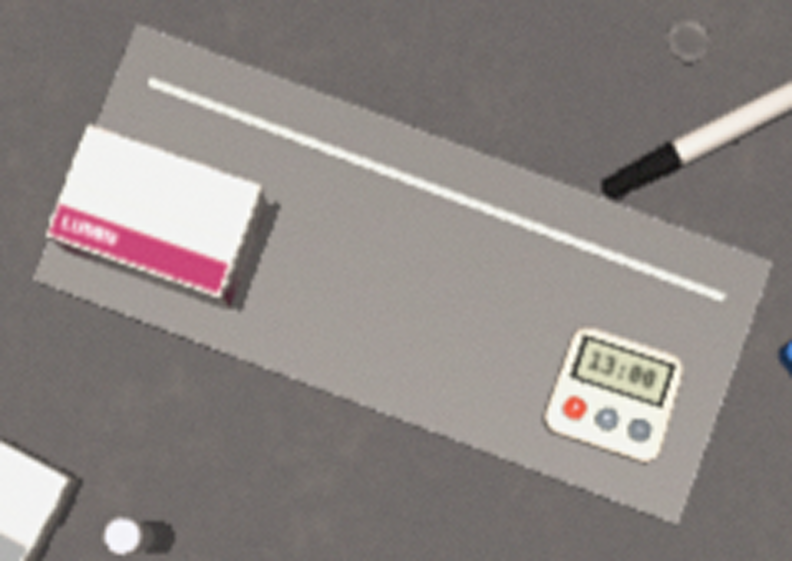

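The crops give cleaner edges. In c2 the mat corners are (137,25), (772,262), (678,523), (33,280) and the line runs (150,82)-(724,297). In c1 the box top is (85,52)-(243,135)-(188,237)-(30,153), and the cartridge's long axis runs down-right.

Run:
```python
from h import *
m=cam("top")
def r1(u,v,z): return ray(m,(u+.5)/3.4-.5+140,(v+.5)/3.4-.5+230,z)
def r2(u,v,z): return ray(m,(u+.5)/3.3-.5+190,(v+.5)/3.3-.5+125,z)
C=np.array([r2(*p,.002) for p in((137,25),(772,262),(678,523),(33,280))]);print(C)
L=[r2(150,82,.002),r2(724,297,.002)];d=L[0]-L[1];yaw=np.arctan2(-d[0],d[1]);print("line",L,np.linalg.norm(d),yaw)
ex=np.array([np.cos(yaw),np.sin(yaw),0]);o1=C.mean(0)-.025*ex;o2=(L[0]+L[1])/2-.075*ex;print("origin",o1,o2)
T=np.array([r2(*p,.017) for p in((583,328),(682,357),(655,462),(546,425))]);print("timer",T.mean(0))
K=np.array([r2(*p,.052) for p in((92,125),(263,184),(222,298),(48,235))]);print("carton",K.mean(0),K[0]-K[1],"mid",(T.mean(0)+K.mean(0))/2)
d=K.mean(0)-T.mean(0);print("sep",np.linalg.norm(d[:2]),np.arctan2(-d[0],d[1]))
B=np.array([r1(*p,.028) for p in((85,52),(243,135),(188,237),(30,153))]);print("box",B.mean(0),B[0]-B[1],B[1]-B[2])
print("tube",r1(296,195,.066),"drop",r1(502,251,.084),r1(502,251,.058),"teal",r1(365,311,.084))
P=np.array([r1(*p,.012) for p in((657,258),(742,318),(705,374),(620,305))]);print("cart",P.mean(0),P[0]-P[1],r1(668,305,.021))
```

```text
[[ 0.7178 -0.1245  0.002 ]
 [ 0.5714 -0.4838  0.002 ]
 [ 0.4249 -0.4243  0.002 ]
 [ 0.5712 -0.0643  0.002 ]]
line [array([ 0.6842, -0.1316,  0.002 ]), array([ 0.552 , -0.4556,  0.002 ])] 0.3499099333707073 -0.38726671455412076
origin [ 0.5482 -0.2648  0.002 ] [ 0.5486 -0.2652  0.002 ]
timer [ 0.4977 -0.3907  0.017 ]
carton [ 0.5997 -0.1414  0.052 ] [0.0346 0.092  0.    ] mid [ 0.5487 -0.2661  0.0345]
sep 0.26928064820865527 -0.3885253452823233
box [ 0.4545 -0.0338  0.028 ] [0.0462 0.0834 0.    ] [ 0.0529 -0.0292  0.    ]
tube [ 0.4251 -0.1239  0.066 ] drop [ 0.3947 -0.2285  0.084 ] [ 0.3941 -0.2272  0.058 ] teal [ 0.3671 -0.1603  0.084 ]
cart [ 0.3572 -0.3197  0.012 ] [0.033  0.0445 0.    ] [ 0.3625 -0.3125  0.021 ]
```

Request:
apply_moves(increments=[{"dx": 30, "dy": 40, "dz": -5, "wz": 8}, {"dx": 60, "dy": 80, "dz": -10, "wz": 16}, {"dx": 90, "dy": 120, "dz": -15, "wz": 24}, {"dx": 120, "dy": 160, "dz": -20, "wz": 32}, {"dx": 150, "dy": 200, "dz": -30, "wz": 34}])

```text
schema error: expected keys wx, wy, wz, dx, dy, dz, grip
```

Request:
apply_moves(increments=[{"dy": 40}, {"dy": 40}, {"dy": 40}])

```text
schema error: expected keys wx, wy, wz, dx, dy, dz, grip
```

Run:
```python
from h import *
s=ctrl.get_state();print(s["clock"],s["eef_pos"],s["tool_rot"]);im=ctrl.capture("wrist");np.save("s1.npy",cam("wrist",s)["T"]);cv2.imwrite("pics/w1.png",im)
```

```text
0.1 [ 0.2071 -0.5626  0.2305] [-0.0007  0.9845  0.1755 -0.0001]
```

View pics/w1.png

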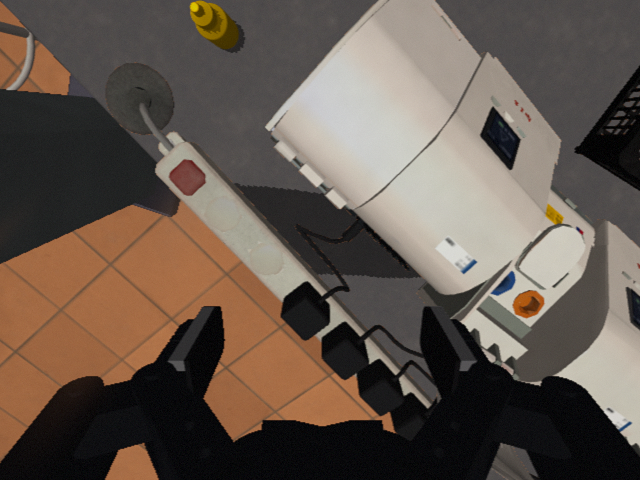

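All seven keys are needed in each row. The machine lies to the -y side, so I go left first.

Request:
apply_moves(increments=[{"dx": 0, "dy": 40, "dz": -5, "wx": 0, "wy": 0, "wz": 8, "grip": 0}, {"dx": 30, "dy": 80, "dz": -10, "wx": 0, "wy": 0, "wz": 16, "grip": 0}, {"dx": 60, "dy": 120, "dz": -15, "wx": 0, "wy": 0, "wz": 24, "grip": 0}, {"dx": 90, "dy": 160, "dz": -20, "wx": 0, "wy": 0, "wz": 32, "grip": 0}, {"dx": 120, "dy": 200, "dz": -30, "wx": 0, "wy": 0, "wz": 34, "grip": 0}])

```text
clock: 0.65
eef_pos: [0.3272, -0.363, 0.2018]
tool_rot: [0.001, 0.889, 0.457, 0.0]
contact_force: [1.2, -0.4, -1.2]
grip_width: 0.0854
gripper_force: 0.0
```

Request:
apply_moves(increments=[{"dx": 0, "dy": 0, "dz": 0, "wx": 0, "wy": 0, "wz": 0, "grip": 0}, {"dx": 0, "dy": 0, "dz": 0, "wx": 0, "wy": 0, "wz": 0, "grip": 0}, {"dx": 0, "dy": 0, "dz": 0, "wx": 0, "wy": 0, "wz": 0, "grip": 0}])

```text
clock: 0.95
eef_pos: [0.326, -0.3652, 0.2018]
tool_rot: [0.0, 0.89, 0.455, -0.0]
contact_force: [-0.0, -1.1, -0.2]
grip_width: 0.0854
gripper_force: 0.0
```

Run:
```python
from h import *
s=ctrl.get_state();print(s["clock"],s["eef_pos"],s["tool_rot"]);im=ctrl.capture("wrist");m=cam("wrist",s);np.save("s1.npy",m["T"])
y=np.arctan2(.0445,.033);box(im,m,(.3572,-.3197),y,.062,.047,0,.012)
circ(im,m,(.3572+.009*np.cos(y),-.3197+.009*np.sin(y)),.0135,.021)
circ(im,m,(.3944,-.228),.0088,.084);circ(im,m,(.3944,-.228),.0135,0);cv2.imwrite("pics/w2.png",im)
```

```text
0.95 [ 0.326  -0.3652  0.2018] [ 0.0003  0.8904  0.4553 -0.0002]
```

View pics/w2.png

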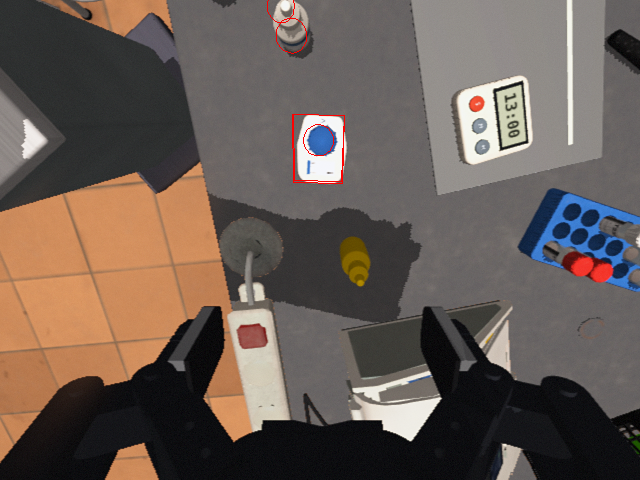

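The projected outlines fit within 2–3 px, so the cartridge centre is about (0.359, -0.321) with yaw ≈ 53.5°. I'll grasp it now.

Request:
apply_moves(increments=[{"dx": 33, "dy": 44, "dz": 0, "wx": 0, "wy": 0, "wz": -0.7, "grip": 0}, {"dx": 33, "dy": 44, "dz": -45, "wx": 0, "wy": 0, "wz": -0.7, "grip": 0}, {"dx": 33, "dy": 44, "dz": -90, "wx": 0, "wy": 0, "wz": -0.7, "grip": 0}, {"dx": 33, "dy": 44, "dz": -135, "wx": 0, "wy": 0, "wz": -0.7, "grip": 0}, {"dx": 33, "dy": 44, "dz": -160, "wx": 0, "wy": 0, "wz": -0.7, "grip": 0}])

```text
clock: 1.5
eef_pos: [0.357, -0.3203, 0.0386]
tool_rot: [-0.002, 0.894, 0.449, -0.001]
contact_force: [0.1, 0.5, 0.7]
grip_width: 0.0857
gripper_force: 0.0
```

Request:
apply_moves(increments=[{"dx": 0, "dy": 0, "dz": -15, "wx": 0, "wy": 0, "wz": 0, "grip": 0}, {"dx": 0, "dy": 0, "dz": -30, "wx": 0, "wy": 0, "wz": 0, "grip": 0}, {"dx": 0, "dy": 0, "dz": -40, "wx": 0, "wy": 0, "wz": 0, "grip": 0}, {"dx": 0, "dy": 0, "dz": -40, "wx": 0, "wy": 0, "wz": 0, "grip": 60}, {"dx": 0, "dy": 0, "dz": -40, "wx": 0, "wy": 0, "wz": 0, "grip": 60}])

```text
clock: 2.0
eef_pos: [0.3591, -0.3211, 0.0019]
tool_rot: [0.0, 0.893, 0.45, 0.0]
contact_force: [-0.3, -0.5, -0.0]
grip_width: 0.0656
gripper_force: 0.0
```

Request:
apply_moves(increments=[{"dx": 0, "dy": 0, "dz": 0, "wx": 0, "wy": 0, "wz": 0, "grip": 150}, {"dx": 0, "dy": 0, "dz": 0, "wx": 0, "wy": 0, "wz": 0, "grip": 150}, {"dx": 0, "dy": 0, "dz": 0, "wx": 0, "wy": 0, "wz": 0, "grip": 150}, {"dx": 0, "dy": 0, "dz": 0, "wx": 0, "wy": 0, "wz": 0, "grip": 150}, {"dx": 0, "dy": 0, "dz": 0, "wx": 0, "wy": 0, "wz": 0, "grip": 150}])

```text
clock: 2.5
eef_pos: [0.3597, -0.3211, 0.003]
tool_rot: [0.001, 0.893, 0.45, 0.0]
contact_force: [-2.4, 0.7, 7.2]
grip_width: 0.0431
gripper_force: 60.0
```

Request:
apply_moves(increments=[{"dx": 0, "dy": 0, "dz": 10, "wx": 0, "wy": 0, "wz": 0, "grip": 150}, {"dx": 0, "dy": 0, "dz": 40, "wx": 0, "wy": 0, "wz": 0, "grip": 150}, {"dx": 0, "dy": 0, "dz": 80, "wx": 0, "wy": 0, "wz": 0, "grip": 150}, {"dx": 0, "dy": 0, "dz": 120, "wx": 0, "wy": 0, "wz": 0, "grip": 150}, {"dx": 0, "dy": 0, "dz": 120, "wx": 0, "wy": 0, "wz": 0, "grip": 150}])

```text
clock: 3.0
eef_pos: [0.3626, -0.3232, 0.1279]
tool_rot: [0.005, 0.893, 0.45, 0.002]
contact_force: [1.4, -0.4, 0.1]
grip_width: 0.0427
gripper_force: 61.1
```

Run:
```python
from h import *
s=ctrl.get_state();print(s["clock"],s["eef_pos"],s["tool_rot"],s["grip_width"],s["gripper_force"]);im=ctrl.capture("wrist");cv2.imwrite("pics/w3.png",im)
```

```text
3.0 [ 0.3626 -0.3232  0.1279] [0.0048 0.8929 0.4503 0.0019] 0.04268816855559632 61.055747433783836
```

View pics/w3.png

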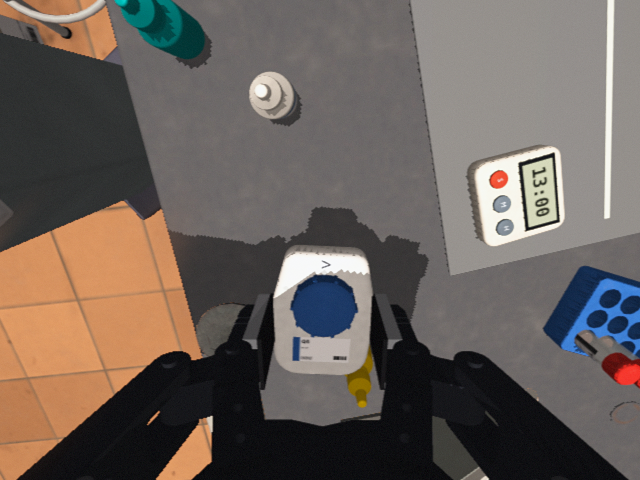

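The cartridge is held with its cap end ahead: plate rows 247–375 at column ~325. The mat corner shows at (450,275), the line end at (607,217), the timer top corners at (470,163), (558,146), (565,232) and (484,246), and the dropper tip at (262,91).

Run:
```python
from h import *
s=dict(eef_pos=np.array([.3626,-.3232,.1279]),tool_rot=np.array([.0048,.8929,.4503,.0019]))
m=cam("wrist",s);
print("mat corner",ray(m,450,275,.002),"line end",ray(m,607,217,.002),"drop",ray(m,262,91,.084))
print("timer",np.mean([ray(m,*p,.017) for p in((470,163),(558,146),(565,232),(484,246))],0))
Rm=R.from_quat(s["tool_rot"][[1,2,3,0]]).as_matrix()
for p in((326,247),(324,375),(275,320),(371,320)): print(Rm.T@(ray(m,*p,.1279+.009)-s["eef_pos"]))
print(Rm.T@(ray(m,324,306,.1279+.018)-s["eef_pos"]))
```

```text
mat corner [ 0.4273 -0.4251  0.002 ] line end [ 0.5553 -0.4562  0.002 ] drop [ 0.3977 -0.2294  0.084 ]
timer [ 0.4995 -0.3915  0.017 ]
[ 0.0335  0.0034 -0.009 ]
[-0.0312  0.0027 -0.0089]
[-0.0011 -0.0191 -0.0092]
[-0.0013  0.0236 -0.0088]
[ 0.0111  0.0026 -0.018 ]
```

The wrist camera has a bias of about 2.6 mm along tool y, since the gripped part shows off-centre. Corrected for that, it agrees with the top camera. The target mat origin is (0.5486, -0.2657) with yaw -22.2°.

Request:
apply_moves(increments=[{"dx": 25, "dy": 0, "dz": 0, "wx": 0, "wy": 0, "wz": -8, "grip": 150}, {"dx": 55, "dy": 10, "dz": 0, "wx": 0, "wy": 0, "wz": -16, "grip": 150}, {"dx": 85, "dy": 20, "dz": 0, "wx": 0, "wy": 0, "wz": -24, "grip": 150}, {"dx": 115, "dy": 35, "dz": 0, "wx": 0, "wy": 0, "wz": -32, "grip": 150}, {"dx": 140, "dy": 50, "dz": 0, "wx": 0, "wy": 0, "wz": -40, "grip": 150}])

```text
clock: 3.55
eef_pos: [0.5001, -0.2695, 0.1206]
tool_rot: [-0.0, 0.993, 0.115, -0.0]
contact_force: [0.3, 0.3, 0.4]
grip_width: 0.0433
gripper_force: 61.0
```

Request:
apply_moves(increments=[{"dx": 20, "dy": 4, "dz": 0, "wx": 0, "wy": 0, "wz": -8, "grip": 150}, {"dx": 40, "dy": 8, "dz": 0, "wx": 0, "wy": 0, "wz": -16, "grip": 150}, {"dx": 48, "dy": 8, "dz": -20, "wx": 0, "wy": 0, "wz": -24, "grip": 150}, {"dx": 48, "dy": 8, "dz": -50, "wx": 0, "wy": 0, "wz": -32, "grip": 150}, {"dx": 48, "dy": 8, "dz": -80, "wx": 0, "wy": 0, "wz": -35.7, "grip": 150}])

```text
clock: 4.05
eef_pos: [0.5473, -0.2619, 0.04]
tool_rot: [-0.0, 0.981, -0.194, -0.0]
contact_force: [0.4, -0.3, -0.3]
grip_width: 0.0428
gripper_force: 61.0
```

Request:
apply_moves(increments=[{"dx": 0, "dy": 0, "dz": 0, "wx": 0, "wy": 0, "wz": 0, "grip": 150}, {"dx": 0, "dy": 0, "dz": 0, "wx": 0, "wy": 0, "wz": 0, "grip": 150}, {"dx": 0, "dy": 0, "dz": 0, "wx": 0, "wy": 0, "wz": 0, "grip": 150}])

```text
clock: 4.35
eef_pos: [0.5481, -0.2628, 0.043]
tool_rot: [0.0, 0.981, -0.192, 0.001]
contact_force: [-0.5, -0.3, -1.2]
grip_width: 0.0427
gripper_force: 61.0
```

Run:
```python
from h import *
s=ctrl.get_state();q=s["tool_rot"];print(s["clock"],s["eef_pos"],q,np.degrees(2*np.arctan2(q[2],q[1])))
```

```text
4.35 [ 0.5481 -0.2628  0.043 ] [ 0.0002  0.9814 -0.1919  0.0008] -22.124865593818964
```

Request:
apply_moves(increments=[{"dx": -0.5, "dy": -2.5, "dz": -20, "wx": 0, "wy": 0, "wz": 0, "grip": 150}, {"dx": -0.5, "dy": -2.5, "dz": -34, "wx": 0, "wy": 0, "wz": 0, "grip": 150}, {"dx": -0.5, "dy": -2.5, "dz": -34, "wx": 0, "wy": 0, "wz": 0, "grip": 150}, {"dx": -0.5, "dy": -2.5, "dz": -34, "wx": 0, "wy": 0, "wz": 0, "grip": 150}])

```text
clock: 4.75
eef_pos: [0.5468, -0.2649, 0.008]
tool_rot: [-0.0, 0.981, -0.192, -0.0]
contact_force: [-0.5, 0.6, 0.2]
grip_width: 0.0433
gripper_force: 61.0
```

Request:
apply_moves(increments=[{"dx": 0, "dy": 0, "dz": -1, "wx": 0, "wy": 0, "wz": 0, "grip": 150}, {"dx": 0, "dy": 0, "dz": -2, "wx": 0, "wy": 0, "wz": 0, "grip": 150}, {"dx": 0, "dy": 0, "dz": -3, "wx": 0, "wy": 0, "wz": 0, "grip": 150}, {"dx": 0, "dy": 0, "dz": -3, "wx": 0, "wy": 0, "wz": 0, "grip": 150}])

```text
clock: 5.15
eef_pos: [0.5472, -0.2651, 0.0051]
tool_rot: [0.0, 0.981, -0.192, 0.0]
contact_force: [-1.1, -0.3, 2.8]
grip_width: 0.0428
gripper_force: 61.4
```

Contact made; release, rise, and head for the tube.

Request:
apply_moves(increments=[{"dx": 0, "dy": 0, "dz": 0, "wx": 0, "wy": 0, "wz": 0, "grip": 70}, {"dx": 0, "dy": 0, "dz": 0, "wx": 0, "wy": 0, "wz": 0, "grip": 70}, {"dx": 0, "dy": 0, "dz": 0, "wx": 0, "wy": 0, "wz": 0, "grip": 70}, {"dx": 0, "dy": 0, "dz": 20, "wx": 0, "wy": 0, "wz": 0, "grip": 70}, {"dx": 0, "dy": 0, "dz": 60, "wx": 0, "wy": 0, "wz": 0, "grip": 70}])

```text
clock: 5.65
eef_pos: [0.5439, -0.2635, 0.0619]
tool_rot: [-0.001, 0.981, -0.192, -0.003]
contact_force: [0.8, 0.2, -0.4]
grip_width: 0.0618
gripper_force: 0.0
```

Request:
apply_moves(increments=[{"dx": 0, "dy": 0, "dz": 45, "wx": 0, "wy": 0, "wz": 8, "grip": 100}, {"dx": -30, "dy": 20, "dz": 70, "wx": 0, "wy": 0, "wz": 16, "grip": 100}, {"dx": -60, "dy": 50, "dz": 70, "wx": 0, "wy": 0, "wz": 24, "grip": 100}, {"dx": -90, "dy": 80, "dz": 70, "wx": 0, "wy": 0, "wz": 32, "grip": 100}, {"dx": -120, "dy": 110, "dz": 70, "wx": 0, "wy": 0, "wz": 40, "grip": 100}])

```text
clock: 6.15
eef_pos: [0.4256, -0.154, 0.1348]
tool_rot: [0.0, 0.988, 0.157, 0.0]
contact_force: [-0.0, 0.8, 0.7]
grip_width: 0.052
gripper_force: 0.0
```

Request:
apply_moves(increments=[{"dx": 0, "dy": 15, "dz": 0, "wx": 0, "wy": 0, "wz": 8, "grip": 100}, {"dx": 0, "dy": 30, "dz": 0, "wx": 0, "wy": 0, "wz": 16, "grip": 100}, {"dx": 0, "dy": 30, "dz": 0, "wx": 0, "wy": 0, "wz": 22, "grip": 100}, {"dx": 0, "dy": 30, "dz": 0, "wx": 0, "wy": 0, "wz": 22, "grip": 100}])

```text
clock: 6.55
eef_pos: [0.4267, -0.1245, 0.1348]
tool_rot: [0.0, 0.94, 0.341, 0.0]
contact_force: [-0.2, -0.3, 1.0]
grip_width: 0.0519
gripper_force: 0.0
```

Run:
```python
from h import *
s=ctrl.get_state();q=s["tool_rot"];print(s["clock"],s["eef_pos"],q,np.degrees(2*np.arctan2(q[2],q[1])))
im=ctrl.capture("wrist");m=cam("wrist",s)
circ(im,m,(.4251,-.1239),.01,.066);circ(im,m,(.4251,-.1239),.0078,0);box(im,m,(.4545,-.0338),-.5,.06,.096,0,.028)
circ(im,m,(.3944,-.228),.0088,.084)
t=ctrl.capture("top");mt=cam("top");box(t,mt,(.5487,-.2660),-.387,.062,.047,.002,.014)
t=cv2.resize(t[125:330,150:430],None,fx=2.2,fy=2.2,interpolation=cv2.INTER_CUBIC)
cv2.imwrite("pics/w4.png",np.hstack([cv2.resize(im,(400,300)),cv2.resize(t,(400,300))]))
```

```text
6.55 [ 0.4267 -0.1245  0.1348] [0.0001 0.9401 0.341  0.0001] 39.87696109537438
```

View pics/w4.png

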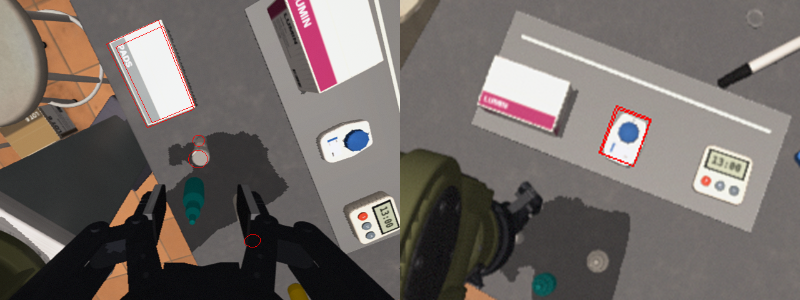

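The right crop shows the cartridge flat inside its target outline. On the left, the tube lies near the image centre and the box matches its overlay. I'll check which overlaid circle is the tube's cap.

Run:
```python
from h import *
s=ctrl.get_state();q=s["tool_rot"]
im=ctrl.capture("wrist");m=cam("wrist",s)
print(proj(m,[[.4251,-.1239,.066],[.4251,-.1239,0],[.367,-.16,.084]]),s["eef_pos"])
c=im[180:400,270:450].copy()
cv2.imwrite("pics/w5.png",cv2.resize(c,None,fx=2.5,fy=2.5,interpolation=cv2.INTER_CUBIC))
```

```text
[[316.2265 254.5533]
 [317.4257 225.0716]
 [302.5003 358.3655]] [ 0.4268 -0.125   0.1347]
```

View pics/w5.png

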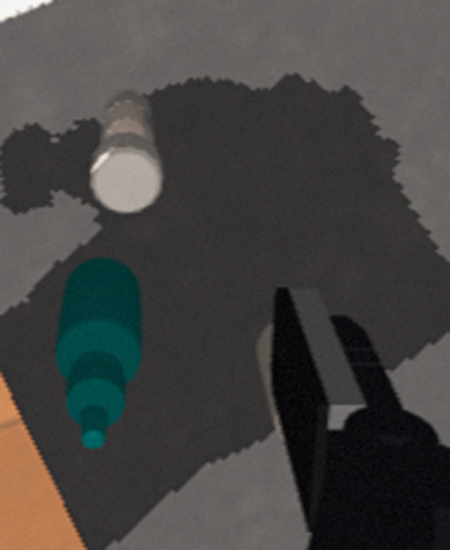

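The tube cap at (321,252) fits the estimate once the bias is allowed for. I'll descend and grip the cap.

Request:
apply_moves(increments=[{"dx": -0.8, "dy": 2, "dz": -30, "wx": 0, "wy": 0, "wz": 0, "grip": 100}, {"dx": -0.8, "dy": 2, "dz": -60, "wx": 0, "wy": 0, "wz": 0, "grip": 100}, {"dx": -0.8, "dy": 2, "dz": -85, "wx": 0, "wy": 0, "wz": 0, "grip": 100}, {"dx": -0.8, "dy": 2, "dz": -94, "wx": 0, "wy": 0, "wz": 0, "grip": 100}, {"dx": -0.8, "dy": 2, "dz": -94, "wx": 0, "wy": 0, "wz": 0, "grip": 100}])

```text
clock: 7.2
eef_pos: [0.4249, -0.1228, 0.0396]
tool_rot: [-0.001, 0.94, 0.34, -0.001]
contact_force: [0.3, 0.2, 0.3]
grip_width: 0.0519
gripper_force: 0.0
```

Request:
apply_moves(increments=[{"dx": 0, "dy": 0, "dz": 0, "wx": 0, "wy": 0, "wz": 0, "grip": 230}, {"dx": 0, "dy": 0, "dz": 0, "wx": 0, "wy": 0, "wz": 0, "grip": 230}, {"dx": 0, "dy": 0, "dz": 0, "wx": 0, "wy": 0, "wz": 0, "grip": 230}, {"dx": 0, "dy": 0, "dz": 0, "wx": 0, "wy": 0, "wz": 0, "grip": 230}, {"dx": 0, "dy": 0, "dz": 0, "wx": 0, "wy": 0, "wz": 0, "grip": 230}])

```text
clock: 7.7
eef_pos: [0.4273, -0.1232, 0.042]
tool_rot: [0.001, 0.94, 0.34, 0.001]
contact_force: [-0.8, 0.5, 6.9]
grip_width: 0.0169
gripper_force: 58.3
```

Request:
apply_moves(increments=[{"dx": 0, "dy": 0, "dz": 20, "wx": 0, "wy": 0, "wz": 0, "grip": 230}, {"dx": 0, "dy": 0, "dz": 60, "wx": 0, "wy": 0, "wz": 0, "grip": 230}, {"dx": 20, "dy": -20, "dz": 80, "wx": 0, "wy": 0, "wz": 0, "grip": 230}, {"dx": 40, "dy": -60, "dz": 80, "wx": 0, "wy": 0, "wz": 0, "grip": 230}, {"dx": 60, "dy": -100, "dz": 80, "wx": 0, "wy": 0, "wz": 0, "grip": 230}])

```text
clock: 8.2
eef_pos: [0.4879, -0.2242, 0.1227]
tool_rot: [0.001, 0.94, 0.341, 0.001]
contact_force: [0.7, -0.6, -0.1]
grip_width: 0.017
gripper_force: 58.6
```

Request:
apply_moves(increments=[{"dx": 20, "dy": -40, "dz": 0, "wx": 0, "wy": 0, "wz": 0, "grip": 230}, {"dx": 36, "dy": -80, "dz": 0, "wx": 0, "wy": 0, "wz": 0, "grip": 230}, {"dx": 36, "dy": -105, "dz": -15, "wx": 0, "wy": 0, "wz": 0, "grip": 230}, {"dx": 36, "dy": -105, "dz": -30, "wx": 0, "wy": 0, "wz": 0, "grip": 230}, {"dx": 36, "dy": -105, "dz": -30, "wx": 0, "wy": 0, "wz": 0, "grip": 230}])

```text
clock: 8.7
eef_pos: [0.5205, -0.3279, 0.0888]
tool_rot: [-0.001, 0.94, 0.34, -0.001]
contact_force: [-0.2, 0.6, 0.0]
grip_width: 0.0173
gripper_force: 58.6
```

Request:
apply_moves(increments=[{"dx": 0, "dy": 0, "dz": 0, "wx": 0, "wy": 0, "wz": 0, "grip": 230}, {"dx": 0, "dy": 0, "dz": 0, "wx": 0, "wy": 0, "wz": 0, "grip": 230}])

```text
clock: 8.9
eef_pos: [0.5225, -0.3276, 0.0918]
tool_rot: [0.0, 0.94, 0.341, 0.0]
contact_force: [0.2, 0.1, -0.5]
grip_width: 0.0174
gripper_force: 58.6
```

Run:
```python
from h import *
s=ctrl.get_state();print(s["clock"],s["eef_pos"],s["tool_rot"],s["grip_width"])
im=ctrl.capture("wrist");m=cam("wrist",s);p=s["eef_pos"]
print(proj(m,[[p[0],p[1],p[2]+.024],[p[0],p[1],p[2]-.042]]))
cv2.imwrite("pics/w6.png",im)
```

```text
8.9 [ 0.5225 -0.3276  0.0918] [0.0005 0.9401 0.3408 0.0004] 0.017408419987531034
[[317.5914 338.8472]
 [318.7751 270.6279]]
```

View pics/w6.png

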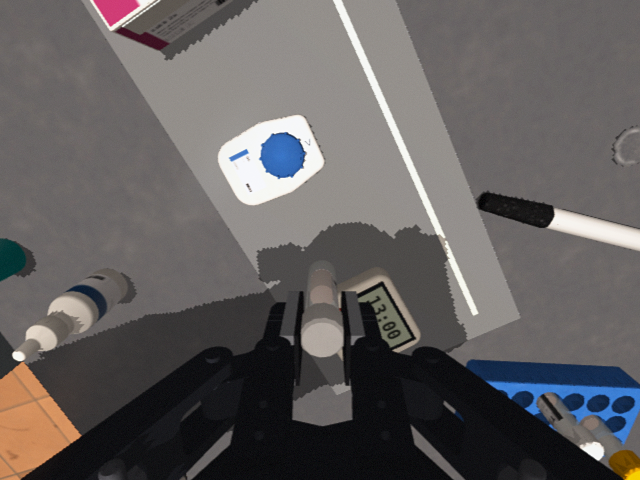

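The tube is upright in the grip (cap (323,337), foot (320,265)). Setting it down.

Request:
apply_moves(increments=[{"dx": 0.8, "dy": -0.6, "dz": -25, "wx": 0, "wy": 0, "wz": 0, "grip": 230}, {"dx": 0.8, "dy": -0.6, "dz": -42, "wx": 0, "wy": 0, "wz": 0, "grip": 230}, {"dx": 0.8, "dy": -0.6, "dz": -44, "wx": 0, "wy": 0, "wz": 0, "grip": 230}, {"dx": 0.8, "dy": -0.6, "dz": -45, "wx": 0, "wy": 0, "wz": 0, "grip": 230}, {"dx": 0.8, "dy": -0.6, "dz": -45, "wx": 0, "wy": 0, "wz": 0, "grip": 230}])

```text
clock: 9.45
eef_pos: [0.5236, -0.3288, 0.0469]
tool_rot: [0.001, 0.94, 0.341, 0.001]
contact_force: [0.2, -0.4, 0.1]
grip_width: 0.0173
gripper_force: 58.6
```

Request:
apply_moves(increments=[{"dx": 0, "dy": 0, "dz": -1, "wx": 0, "wy": 0, "wz": 0, "grip": 230}, {"dx": 0, "dy": 0, "dz": -2, "wx": 0, "wy": 0, "wz": 0, "grip": 230}, {"dx": 0, "dy": 0, "dz": -2, "wx": 0, "wy": 0, "wz": 0, "grip": 230}])

```text
clock: 9.75
eef_pos: [0.5231, -0.3288, 0.0442]
tool_rot: [0.0, 0.94, 0.34, 0.0]
contact_force: [0.6, -0.2, 1.0]
grip_width: 0.0174
gripper_force: 58.8
```

Request:
apply_moves(increments=[{"dx": 0, "dy": 0, "dz": -0.7, "wx": 0, "wy": 0, "wz": 0, "grip": 230}, {"dx": 0, "dy": 0, "dz": -0.7, "wx": 0, "wy": 0, "wz": 0, "grip": 130}, {"dx": 0, "dy": 0, "dz": -0.7, "wx": 0, "wy": 0, "wz": 0, "grip": 130}, {"dx": 0, "dy": 0, "dz": -0.7, "wx": 0, "wy": 0, "wz": 0, "grip": 130}, {"dx": 0, "dy": 0, "dz": 15, "wx": 0, "wy": 0, "wz": 0, "grip": 130}])

```text
clock: 10.25
eef_pos: [0.5211, -0.3274, 0.0566]
tool_rot: [-0.002, 0.94, 0.34, -0.001]
contact_force: [0.0, 0.1, -0.0]
grip_width: 0.0422
gripper_force: 0.0
```

Request:
apply_moves(increments=[{"dx": 0, "dy": 0, "dz": 45, "wx": 0, "wy": 0, "wz": 0, "grip": 130}, {"dx": 0, "dy": 0, "dz": 90, "wx": 0, "wy": 0, "wz": 7, "grip": 60}, {"dx": -40, "dy": 30, "dz": 90, "wx": 0, "wy": 0, "wz": 15, "grip": 60}, {"dx": -80, "dy": 60, "dz": 90, "wx": 0, "wy": 0, "wz": 23, "grip": 60}, {"dx": -119, "dy": 85, "dz": 90, "wx": 0, "wy": 0, "wz": 31, "grip": 60}])

```text
clock: 10.75
eef_pos: [0.4025, -0.2424, 0.1487]
tool_rot: [0.0, 0.813, 0.582, 0.0]
contact_force: [0.4, 0.3, 0.6]
grip_width: 0.0653
gripper_force: 0.0
```

Request:
apply_moves(increments=[{"dx": -10, "dy": 15, "dz": 0, "wx": 0, "wy": 0, "wz": 4, "grip": 60}, {"dx": -10, "dy": 15, "dz": 0, "wx": 0, "wy": 0, "wz": 4, "grip": 60}, {"dx": -10, "dy": 15, "dz": 0, "wx": 0, "wy": 0, "wz": 4, "grip": 60}])

```text
clock: 11.05
eef_pos: [0.3945, -0.2289, 0.1491]
tool_rot: [0.001, 0.795, 0.607, 0.0]
contact_force: [0.1, -1.6, 0.0]
grip_width: 0.0652
gripper_force: 0.0
```

Run:
```python
from h import *
s=ctrl.get_state();q=s["tool_rot"];print(s["clock"],s["eef_pos"],q,np.degrees(2*np.arctan2(q[2],q[1])))
im=ctrl.capture("wrist");m=cam("wrist",s)
circ(im,m,(.3944,-.228),.0088,.084);circ(im,m,(.3944,-.228),.0135,.058)
t=ctrl.capture("top");mt=cam("top");circ(t,mt,(.5233,-.3282),.01,.068)
print(proj(m,[[.3944,-.228,.084]]))
t=t[125:335,150:430]
cv2.imwrite("pics/w7.png",np.hstack([cv2.resize(im[180:420,160:480],(400,300)),cv2.resize(t,(400,300))]))
```

```text
11.05 [ 0.3945 -0.2289  0.1491] [0.0008 0.7946 0.6071 0.0002] 74.75630461489612
[[318.89   252.9355]]
```

View pics/w7.png

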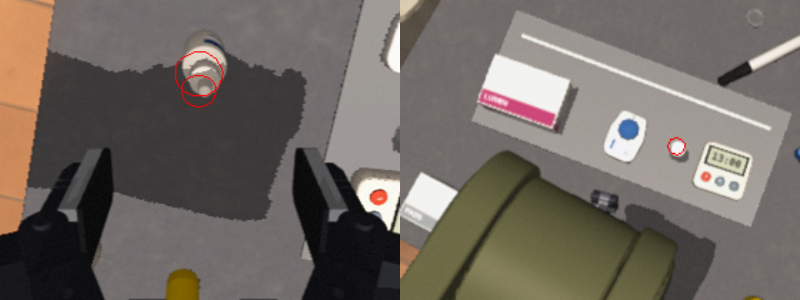

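The dropper is between the open fingers ((324,248) full frame), and the tube stands on its spot. I'll descend and grip the bottle's body.

Request:
apply_moves(increments=[{"dx": 0.5, "dy": 2, "dz": -40, "wx": 0, "wy": 0, "wz": 0, "grip": 60}, {"dx": 0.5, "dy": 2, "dz": -80, "wx": 0, "wy": 0, "wz": 0, "grip": 60}, {"dx": 0.5, "dy": 2, "dz": -110, "wx": 0, "wy": 0, "wz": 0, "grip": 60}, {"dx": 0.5, "dy": 2, "dz": -126, "wx": 0, "wy": 0, "wz": 0, "grip": 60}, {"dx": 0.5, "dy": 2, "dz": -126, "wx": 0, "wy": 0, "wz": 0, "grip": 60}])

```text
clock: 11.65
eef_pos: [0.3931, -0.2261, 0.0201]
tool_rot: [-0.002, 0.795, 0.607, -0.001]
contact_force: [-1.1, -0.6, -0.2]
grip_width: 0.0651
gripper_force: 0.0
```

Request:
apply_moves(increments=[{"dx": 0, "dy": 0, "dz": 0, "wx": 0, "wy": 0, "wz": 0, "grip": 210}, {"dx": 0, "dy": 0, "dz": 0, "wx": 0, "wy": 0, "wz": 0, "grip": 210}, {"dx": 0, "dy": 0, "dz": 0, "wx": 0, "wy": 0, "wz": 0, "grip": 210}, {"dx": 0, "dy": 0, "dz": 0, "wx": 0, "wy": 0, "wz": 0, "grip": 210}, {"dx": 0, "dy": 0, "dz": 0, "wx": 0, "wy": 0, "wz": 0, "grip": 210}])

```text
clock: 12.15
eef_pos: [0.3956, -0.2273, 0.0239]
tool_rot: [0.001, 0.794, 0.607, 0.001]
contact_force: [0.2, -0.2, 6.5]
grip_width: 0.0255
gripper_force: 58.9
```

Run:
```python
from h import *
s=ctrl.get_state();print(s["eef_pos"])
t=ctrl.capture("top");mt=cam("top")
for z,n,p in((.068,"tube",(.5233,-.3282,.068)),(.021,"cart",(.5487,-.266,.021))):
    u,v=proj(mt,[p])[0]; x0,y0=int(u)-14,int(v)-14; c=t[y0:y0+28,x0:x0+28].astype(int)
    if n=="tube": k=c.min(2)>190
    else: k=(c[...,0]>110)&(c[...,2]<90)
    l,lab,st,ce=cv2.connectedComponentsWithStats(k.astype(np.uint8)); 
    for i in range(1,l):
        if st[i,4]>8: print(n,(u,v),st[i],ce[i]+[x0,y0],ray(mt,*(ce[i]+[x0,y0]),z+(.002 if n=="cart" else 0)))
```

```text
[ 0.3956 -0.2273  0.0239]
tube (np.float64(343.5923219263041), np.float64(227.35136048075577)) [11 11 10 10 82] [344.2317 228.439 ] [ 0.5214 -0.3293  0.068 ]
cart (np.float64(307.82829452481417), np.float64(217.45464361286935)) [ 10   6  14  13 139] [309.6763 215.1942] [ 0.5525 -0.2695  0.023 ]
```

Run:
```python
from h import *
t=ctrl.capture("top");mt=cam("top")
u,v=proj(mt,[(.5487,-.266,.014)])[0]; x0,y0=int(u)-26,int(v)-26; c=t[y0:y0+52,x0:x0+44]
k=((c.min(2)>195)|((c[...,0].astype(int)-c[...,2])>50)).astype(np.uint8)
k=cv2.morphologyEx(k,cv2.MORPH_CLOSE,np.ones((3,3)))
l,lab,st,ce=cv2.connectedComponentsWithStats(k)
i=1+np.argmax(st[1:,4]); P=np.argwhere(lab==i)[:,::-1]+[x0,y0]
W=np.array([ray(mt,*p,.014) for p in P])[:,:2]; e=np.array([.926,-.3776]);f=np.array([.3776,.926])
d=W-[.5487,-.266]; print(st[i],d@e@np.ones(len(d))/len(d),(d@f).mean(),np.percentile(d@e,[1,99]),np.percentile(d@f,[1,99]))
r=cv2.minAreaRect(np.float32(W*1000));print(r)
o=t.copy();cv2.imwrite("pics/w8.png",cv2.resize(t[y0:y0+60,x0-10:x0+70],None,fx=6,fy=6,interpolation=cv2.INTER_CUBIC))
```

```text
[ 12  12  29  35 718] -0.0041800234030172825 -0.00050644265979715 [-0.0329  0.0256] [-0.0216  0.021 ]
((545.02880859375, -265.25), (44.86014175415039, 60.24513244628906), 65.18812561035156)
```

View pics/w8.png

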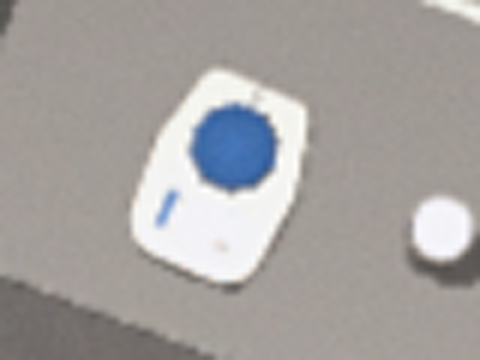

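The cartridge sits about 3.5 mm toward the robot from its spot and is centred along the row, which is acceptable. The tube is about 1–2 mm off. Next I carry the dropper to the line.

Request:
apply_moves(increments=[{"dx": 0, "dy": 0, "dz": 20, "wx": 0, "wy": 0, "wz": 0, "grip": 210}, {"dx": 0, "dy": 0, "dz": 60, "wx": 0, "wy": 0, "wz": -8, "grip": 210}, {"dx": 0, "dy": 0, "dz": 105, "wx": 0, "wy": 0, "wz": -16, "grip": 210}, {"dx": 40, "dy": -10, "dz": 110, "wx": 0, "wy": 0, "wz": -24, "grip": 210}, {"dx": 80, "dy": -20, "dz": 110, "wx": 0, "wy": 0, "wz": -32, "grip": 210}])

```text
clock: 12.75
eef_pos: [0.4765, -0.2476, 0.1362]
tool_rot: [0.002, 0.932, 0.362, 0.002]
contact_force: [0.6, -0.3, -0.0]
grip_width: 0.0257
gripper_force: 59.0
```

Request:
apply_moves(increments=[{"dx": 40, "dy": -10, "dz": 0, "wx": 0, "wy": 0, "wz": -8, "grip": 210}, {"dx": 80, "dy": -22, "dz": 0, "wx": 0, "wy": 0, "wz": -16, "grip": 210}, {"dx": 115, "dy": -34, "dz": 0, "wx": 0, "wy": 0, "wz": -24, "grip": 210}, {"dx": 144, "dy": -46, "dz": 0, "wx": 0, "wy": 0, "wz": -32, "grip": 210}, {"dx": 144, "dy": -46, "dz": 0, "wx": 0, "wy": 0, "wz": -40, "grip": 210}])

```text
clock: 13.25
eef_pos: [0.6217, -0.2936, 0.132]
tool_rot: [0.0, 1.0, 0.022, 0.001]
contact_force: [0.4, -1.4, -0.1]
grip_width: 0.0258
gripper_force: 59.1
```

Request:
apply_moves(increments=[{"dx": 0, "dy": 0, "dz": -30, "wx": 0, "wy": 0, "wz": -3, "grip": 210}, {"dx": 0, "dy": 0, "dz": -60, "wx": 0, "wy": 0, "wz": -3, "grip": 210}, {"dx": 0, "dy": 0, "dz": -75, "wx": 0, "wy": 0, "wz": -3, "grip": 210}, {"dx": 0, "dy": 0, "dz": -75, "wx": 0, "wy": 0, "wz": -3, "grip": 210}, {"dx": 0, "dy": 0, "dz": -75, "wx": 0, "wy": 0, "wz": -3, "grip": 210}])

```text
clock: 13.75
eef_pos: [0.6185, -0.2926, 0.0584]
tool_rot: [0.0, 1.0, -0.002, 0.0]
contact_force: [0.2, 0.9, -0.1]
grip_width: 0.0256
gripper_force: 59.0
```

Run:
```python
from h import *
s=ctrl.get_state();q=s["tool_rot"];print(s["clock"],s["eef_pos"],q,s["grip_width"])
```

```text
13.75 [ 0.6185 -0.2926  0.0584] [ 0.0001  1.     -0.0016  0.0002] 0.025583374040182877
```

Target TCP is (0.6197, -0.2937, about 0.026).

Request:
apply_moves(increments=[{"dx": 1.2, "dy": -1.1, "dz": -20, "wx": 0, "wy": 0, "wz": 0, "grip": 210}, {"dx": 1.2, "dy": -1.1, "dz": -29, "wx": 0, "wy": 0, "wz": 0, "grip": 210}, {"dx": 1.2, "dy": -1.1, "dz": -31, "wx": 0, "wy": 0, "wz": 0, "grip": 210}, {"dx": 1.2, "dy": -1.1, "dz": -32, "wx": 0, "wy": 0, "wz": 0, "grip": 210}, {"dx": 1.2, "dy": -1.1, "dz": -32, "wx": 0, "wy": 0, "wz": 0, "grip": 210}])

```text
clock: 14.25
eef_pos: [0.6199, -0.2938, 0.0265]
tool_rot: [0.0, 1.0, -0.002, 0.0]
contact_force: [0.6, -0.1, -0.9]
grip_width: 0.0258
gripper_force: 59.1
```

Request:
apply_moves(increments=[{"dx": 0, "dy": 0, "dz": -1, "wx": 0, "wy": 0, "wz": 0, "grip": 210}, {"dx": 0, "dy": 0, "dz": -1, "wx": 0, "wy": 0, "wz": 0, "grip": 210}])

```text
clock: 14.45
eef_pos: [0.6202, -0.2939, 0.026]
tool_rot: [0.0, 1.0, -0.002, 0.001]
contact_force: [-1.0, 0.6, 4.9]
grip_width: 0.0257
gripper_force: 59.9
```

Run:
```python
from h import *
s=ctrl.get_state();q=s["tool_rot"];print(s["clock"],s["eef_pos"],q,s["contact_force"])
```

```text
14.45 [ 0.6202 -0.2939  0.026 ] [ 0.0004  1.     -0.0016  0.0008] [-1.0059  0.642   4.8892]
```

Request:
apply_moves(increments=[{"dx": 0, "dy": 0, "dz": 0, "wx": 0, "wy": 0, "wz": 0, "grip": 110}, {"dx": 0, "dy": 0, "dz": 0, "wx": 0, "wy": 0, "wz": 0, "grip": 110}, {"dx": 0, "dy": 0, "dz": 0, "wx": 0, "wy": 0, "wz": 0, "grip": 110}, {"dx": 0, "dy": 0, "dz": 15, "wx": 0, "wy": 0, "wz": 0, "grip": 110}, {"dx": 0, "dy": 0, "dz": 60, "wx": 0, "wy": 0, "wz": 0, "grip": 110}])

```text
clock: 14.95
eef_pos: [0.616, -0.2919, 0.081]
tool_rot: [-0.002, 1.0, -0.002, -0.004]
contact_force: [0.1, -0.2, 0.0]
grip_width: 0.0488
gripper_force: 0.0
```

Request:
apply_moves(increments=[{"dx": 0, "dy": 0, "dz": 45, "wx": 0, "wy": 0, "wz": 0, "grip": 110}, {"dx": 0, "dy": 0, "dz": 85, "wx": 0, "wy": 0, "wz": 8, "grip": 0}, {"dx": -20, "dy": 40, "dz": 85, "wx": 0, "wy": 0, "wz": 16, "grip": 0}, {"dx": -50, "dy": 80, "dz": 85, "wx": 0, "wy": 0, "wz": 24, "grip": 0}, {"dx": -80, "dy": 120, "dz": 85, "wx": 0, "wy": 0, "wz": 32, "grip": 0}])

```text
clock: 15.45
eef_pos: [0.5391, -0.1727, 0.171]
tool_rot: [0.0, 0.961, 0.277, 0.001]
contact_force: [-0.3, 1.4, 0.6]
grip_width: 0.0856
gripper_force: 0.0
```

Request:
apply_moves(increments=[{"dx": -25, "dy": 40, "dz": 0, "wx": 0, "wy": 0, "wz": 8, "grip": 0}, {"dx": -50, "dy": 80, "dz": 0, "wx": 0, "wy": 0, "wz": 16, "grip": 0}, {"dx": -75, "dy": 115, "dz": 0, "wx": 0, "wy": 0, "wz": 24, "grip": 0}, {"dx": -86, "dy": 140, "dz": 0, "wx": 0, "wy": 0, "wz": 29.2, "grip": 0}, {"dx": -86, "dy": 140, "dz": 0, "wx": 0, "wy": 0, "wz": 29.2, "grip": 0}])

```text
clock: 15.95
eef_pos: [0.4519, -0.0313, 0.1708]
tool_rot: [-0.0, 0.86, 0.51, 0.0]
contact_force: [0.0, -0.3, 0.1]
grip_width: 0.0852
gripper_force: 0.0
```

Request:
apply_moves(increments=[{"dx": 0, "dy": 0, "dz": 0, "wx": 0, "wy": 0, "wz": 0, "grip": 0}, {"dx": 0, "dy": 0, "dz": 0, "wx": 0, "wy": 0, "wz": 0, "grip": 0}])

```text
clock: 16.15
eef_pos: [0.4544, -0.0342, 0.1703]
tool_rot: [0.001, 0.862, 0.507, 0.001]
contact_force: [-0.0, -0.4, -0.0]
grip_width: 0.0854
gripper_force: 0.0
```

Run:
```python
from h import *
s=ctrl.get_state();q=s["tool_rot"];print(s["clock"],s["eef_pos"],q,np.degrees(2*np.arctan2(q[2],q[1])))
im=ctrl.capture("wrist");m=cam("wrist",s)
box(im,m,(.4545,-.0338),-.505,.06,.096,0,.028)
t=ctrl.capture("top");mt=cam("top");circ(t,mt,(.6182,-.294),.0088,.086);circ(t,mt,(.6182,-.294),.0135,.002)
t=t[125:335,150:430]
cv2.imwrite("pics/w9.png",np.hstack([cv2.resize(im,(400,300)),cv2.resize(t,(400,300),interpolation=cv2.INTER_CUBIC)]))
```

```text
16.15 [ 0.4544 -0.0342  0.1703] [0.0006 0.8619 0.5071 0.0005] 60.93797762616452
```

View pics/w9.png

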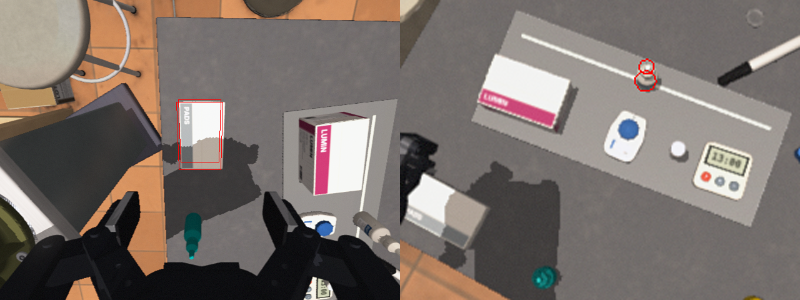

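The dropper stands on the line at its target (right), and the box overlay fits (left). I'll descend on the box.

Request:
apply_moves(increments=[{"dx": 1.6, "dy": 1, "dz": -45, "wx": 0, "wy": 0, "wz": 0, "grip": 0}, {"dx": 1.6, "dy": 1, "dz": -90, "wx": 0, "wy": 0, "wz": 0, "grip": 0}, {"dx": 1.6, "dy": 1, "dz": -130, "wx": 0, "wy": 0, "wz": 0, "grip": 0}, {"dx": 1.6, "dy": 1, "dz": -155, "wx": 0, "wy": 0, "wz": 0, "grip": 0}, {"dx": 1.6, "dy": 1, "dz": -166, "wx": 0, "wy": 0, "wz": 0, "grip": 0}])

```text
clock: 16.75
eef_pos: [0.4532, -0.0332, 0.0011]
tool_rot: [-0.001, 0.862, 0.507, -0.002]
contact_force: [-0.2, -0.9, 0.3]
grip_width: 0.0853
gripper_force: 0.0
```

Request:
apply_moves(increments=[{"dx": 0, "dy": 0, "dz": 0, "wx": 0, "wy": 0, "wz": 0, "grip": 0}, {"dx": 0, "dy": 0, "dz": 0, "wx": 0, "wy": 0, "wz": 0, "grip": 120}, {"dx": 0, "dy": 0, "dz": 0, "wx": 0, "wy": 0, "wz": 0, "grip": 120}, {"dx": 0, "dy": 0, "dz": 0, "wx": 0, "wy": 0, "wz": 0, "grip": 120}, {"dx": 0, "dy": 0, "dz": 0, "wx": 0, "wy": 0, "wz": 0, "grip": 120}])

```text
clock: 17.25
eef_pos: [0.457, -0.0329, 0.0055]
tool_rot: [0.001, 0.862, 0.508, 0.001]
contact_force: [-0.6, -1.2, 6.7]
grip_width: 0.0586
gripper_force: 65.1
```

Run:
```python
from h import *
s=ctrl.get_state();q=s["tool_rot"];print(s["clock"],s["eef_pos"],np.degrees(2*np.arctan2(q[2],q[1])))
t=ctrl.capture("top");mt=cam("top")
# dropper top & carton measurement
u,v=proj(mt,[(.5997,-.1414,.052)])[0];x0,y0=int(u)-45,int(v)-40;c=t[y0:y0+80,x0:x0+90].astype(int)
k=((c.min(2)>185)|((c[...,2]-c[...,1])>60)).astype(np.uint8);k[:, :8]=0
k=cv2.morphologyEx(k,cv2.MORPH_OPEN,np.ones((5,5)));k=cv2.morphologyEx(k,cv2.MORPH_CLOSE,np.ones((7,7)))
l,lab,st,ce=cv2.connectedComponentsWithStats(k)
for i in range(1,l):
    P=np.argwhere(lab==i)[:,::-1]+[x0,y0];W=np.array([ray(mt,*p,.052) for p in P])[:,:2]
    if len(P)>300: print(st[i],cv2.minAreaRect(np.float32(W*1000)))
```

```text
17.25 [ 0.457  -0.0329  0.0055] 61.00470099260278
[  15   16   62   49 1895] ((600.7274169921875, -139.86917114257812), (99.8404769897461, 63.93135070800781), 68.75653076171875)
```

The box is gripped. The carton measures centre (0.600, -0.1405) with yaw -21.2°, so I carry the box over it at tool yaw 68.8°.

Request:
apply_moves(increments=[{"dx": 0, "dy": 0, "dz": 20, "wx": 0, "wy": 0, "wz": 0, "grip": 120}, {"dx": 0, "dy": 0, "dz": 60, "wx": 0, "wy": 0, "wz": 2, "grip": 120}, {"dx": 0, "dy": 0, "dz": 105, "wx": 0, "wy": 0, "wz": 4, "grip": 120}, {"dx": 30, "dy": -20, "dz": 115, "wx": 0, "wy": 0, "wz": 6, "grip": 120}, {"dx": 65, "dy": -45, "dz": 115, "wx": 0, "wy": 0, "wz": 7.8, "grip": 120}])

```text
clock: 17.8
eef_pos: [0.5228, -0.0777, 0.1231]
tool_rot: [0.002, 0.824, 0.566, 0.003]
contact_force: [1.1, -0.4, -0.3]
grip_width: 0.0591
gripper_force: 64.9
```

Request:
apply_moves(increments=[{"dx": 35, "dy": -25, "dz": 0, "wx": 0, "wy": 0, "wz": 0, "grip": 120}, {"dx": 65, "dy": -50, "dz": 0, "wx": 0, "wy": 0, "wz": 0, "grip": 120}, {"dx": 80, "dy": -62, "dz": 0, "wx": 0, "wy": 0, "wz": 0, "grip": 120}, {"dx": 80, "dy": -62, "dz": -20, "wx": 0, "wy": 0, "wz": 0, "grip": 120}, {"dx": 80, "dy": -62, "dz": -40, "wx": 0, "wy": 0, "wz": 0, "grip": 120}])

```text
clock: 18.3
eef_pos: [0.6018, -0.1405, 0.0796]
tool_rot: [0.001, 0.825, 0.565, 0.001]
contact_force: [-1.2, 0.2, -1.7]
grip_width: 0.0585
gripper_force: 65.0
```

Request:
apply_moves(increments=[{"dx": 0, "dy": 0, "dz": 0, "wx": 0, "wy": 0, "wz": 0, "grip": 120}, {"dx": 0, "dy": 0, "dz": 0, "wx": 0, "wy": 0, "wz": 0, "grip": 120}, {"dx": 0, "dy": 0, "dz": 0, "wx": 0, "wy": 0, "wz": 0, "grip": 120}])

```text
clock: 18.6
eef_pos: [0.6009, -0.1397, 0.0802]
tool_rot: [0.001, 0.825, 0.565, 0.001]
contact_force: [0.1, 0.9, -0.3]
grip_width: 0.0589
gripper_force: 64.9
```

Run:
```python
from h import *
s=ctrl.get_state();q=s["tool_rot"];print(s["clock"],s["eef_pos"],q,np.degrees(2*np.arctan2(q[2],q[1])))
```

```text
18.6 [ 0.6009 -0.1397  0.0802] [0.0008 0.825  0.5651 0.0007] 68.82502716558363
```

Request:
apply_moves(increments=[{"dx": 0.6, "dy": -0.6, "dz": -12, "wx": 0, "wy": 0, "wz": 0, "grip": 120}, {"dx": 0.6, "dy": -0.6, "dz": -18, "wx": 0, "wy": 0, "wz": 0, "grip": 120}, {"dx": 0.6, "dy": -0.6, "dz": -20, "wx": 0, "wy": 0, "wz": 0, "grip": 120}, {"dx": 0.6, "dy": -0.6, "dz": -21, "wx": 0, "wy": 0, "wz": 0, "grip": 120}, {"dx": 0.6, "dy": -0.6, "dz": -21, "wx": 0, "wy": 0, "wz": 0, "grip": 120}])

```text
clock: 19.1
eef_pos: [0.6006, -0.1402, 0.0577]
tool_rot: [-0.0, 0.825, 0.565, -0.0]
contact_force: [-0.4, -0.3, -1.1]
grip_width: 0.0585
gripper_force: 64.9
```

Request:
apply_moves(increments=[{"dx": 0, "dy": 0, "dz": -1, "wx": 0, "wy": 0, "wz": 0, "grip": 120}, {"dx": 0, "dy": 0, "dz": -1, "wx": 0, "wy": 0, "wz": 0, "grip": 120}])

```text
clock: 19.3
eef_pos: [0.6009, -0.1403, 0.0575]
tool_rot: [0.0, 0.825, 0.565, 0.0]
contact_force: [-3.3, 0.6, 5.8]
grip_width: 0.0592
gripper_force: 65.6
```

Request:
apply_moves(increments=[{"dx": 0, "dy": 0, "dz": 0, "wx": 0, "wy": 0, "wz": 0, "grip": 20}, {"dx": 0, "dy": 0, "dz": 0, "wx": 0, "wy": 0, "wz": 0, "grip": 20}, {"dx": 0, "dy": 0, "dz": 0, "wx": 0, "wy": 0, "wz": 0, "grip": 20}, {"dx": 0, "dy": 0, "dz": 20, "wx": 0, "wy": 0, "wz": 0, "grip": 20}, {"dx": 0, "dy": 0, "dz": 60, "wx": 0, "wy": 0, "wz": 0, "grip": 20}])

```text
clock: 19.8
eef_pos: [0.5979, -0.1396, 0.1138]
tool_rot: [-0.003, 0.825, 0.565, -0.002]
contact_force: [0.3, 0.3, -0.5]
grip_width: 0.0787
gripper_force: 0.0
```

Request:
apply_moves(increments=[{"dx": 0, "dy": 0, "dz": 50, "wx": 0, "wy": 0, "wz": 0, "grip": 20}, {"dx": -45, "dy": 20, "dz": 80, "wx": 0, "wy": 0, "wz": 0, "grip": 20}, {"dx": -90, "dy": 40, "dz": 90, "wx": 0, "wy": 0, "wz": 0, "grip": 20}, {"dx": -130, "dy": 65, "dz": 90, "wx": 0, "wy": 0, "wz": 0, "grip": 20}, {"dx": -170, "dy": 95, "dz": 90, "wx": 0, "wy": 0, "wz": 0, "grip": 20}])

```text
clock: 20.3
eef_pos: [0.4329, -0.0475, 0.2071]
tool_rot: [0.0, 0.825, 0.565, 0.001]
contact_force: [-0.1, 0.7, 0.8]
grip_width: 0.079
gripper_force: 0.0
```

Request:
apply_moves(increments=[{"dx": 0, "dy": 40, "dz": 0, "wx": 0, "wy": 0, "wz": 0, "grip": 20}, {"dx": 0, "dy": 80, "dz": 0, "wx": 0, "wy": 0, "wz": 0, "grip": 20}, {"dx": 0, "dy": 80, "dz": 0, "wx": 0, "wy": 0, "wz": 0, "grip": 20}, {"dx": 0, "dy": 80, "dz": 0, "wx": 0, "wy": 0, "wz": 0, "grip": 20}])

```text
clock: 20.7
eef_pos: [0.4342, 0.0327, 0.2067]
tool_rot: [0.0, 0.824, 0.566, -0.0]
contact_force: [0.2, -0.0, 0.3]
grip_width: 0.0786
gripper_force: 0.0
```

Run:
```python
from h import *
t=ctrl.capture("top");mt=cam("top")
box(t,mt,(.6001,-.1408),-.375,.06,.096,.08,.08);print(ctrl.get_state()["clock"])
s=ctrl.capture("scene")
cv2.imwrite("pics/w10.png",np.hstack([cv2.resize(t[125:335,180:460],(400,300),interpolation=cv2.INTER_CUBIC),cv2.resize(s[130:400,180:540],(400,300))]))
```

```text
20.75
```

View pics/w10.png

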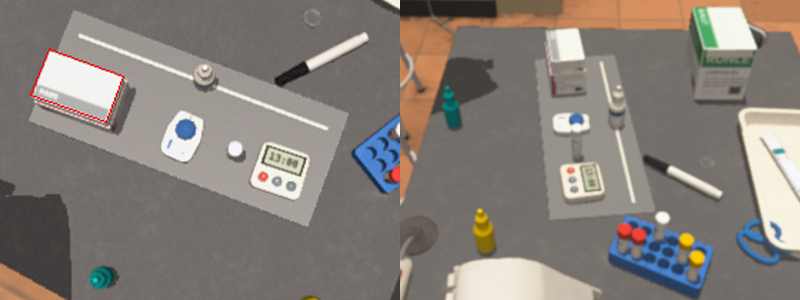

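The final view shows all four items in place: the box squarely on the carton, and the cartridge, tube and dropper on their spots. Everything is upright and the bystanders look unmoved, so I'm handing in.

```bash
python3 -c "
from cell import ctrl
print(ctrl.hand_in())"
```

```text
the job is handed in; nothing more can be done
None
```

The job is handed in after about 21 s of robot time: the cartridge is flat midway between timer and carton (about 3.5 mm toward the robot of the row line, left as is), the tube and dropper stand on their spots, and the flat box lies squarely on the carton. Nothing was knocked over, and no verdict came back.

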